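# Release the coupe from the starting ramp at the model swap meet

## Task

Two grey model cars wait at the top of the small wooden two-lane starting ramp, each held by the spring gate of its own lane. Send off the low coupe only: slide the black knob beside its lane outward to the end and keep it there until the coupe has rolled down and stands against the bottom stop, then let go so that the slide snaps home by itself. Do not touch the cars, and leave the tall box van waiting behind its closed gate.

Things in the scene. Friction and masses are not known exactly. Their poses are not given: they have to be found in the camera images.
- coupe: The low coupe, a grey model car 130 x 52 x 39 mm; origin under its centre at wheel level, x to its nose, downhill. It waits in the left or the right lane (it varies), 37 mm beside the ramp's middle, 74 mm uphill of the knobs. When its gate opens it rolls by itself about 290 mm to the bottom stop, in about 1 s; a gate let go too early closes on it.
- van: The box van, a grey model 130 x 52 x 69 mm, tall and boxy, same axes and origin, waiting in the other lane. It must stay there.
- knob_l (a point): Point 20 mm under the top of the upright black knob of the left lane's slide: a square post 18 x 18 mm, this point 130 mm above the table, the bracket under it at 85 mm. x points down the lanes, y to the ramp's left. It slides outward, to +y. 30 mm are free between knob and ramp wall (88 mm high); around its other sides nothing stands above the bracket.
- knob_r (a point): Point 20 mm under the top of the upright black knob of the right lane's slide: a square post 18 x 18 mm, this point 130 mm above the table, the bracket under it at 85 mm. x points down the lanes, y to the ramp's left. It slides outward, to -y. 30 mm are free between knob and ramp wall (88 mm high); around its other sides nothing stands above the bracket.
- slide_l (a joint): Travel of the left slide, m: 0 home (gate shut), 0.060 at its end stop (gate fully open, towards the ramp's +y). A spring draws it home: about 3 N at home, 8 N at the end; free, it snaps back in about 0.3 s.
- slide_r (a joint): The same for the right slide, 0.060 at its end stop towards the ramp's -y.

How it is judged:
On the way, in this order (a step that is already met when the one before it is completed fails the run):
1. the slide of the coupe's lane is held at its end (over 52 of 60 mm) and the coupe stands at the bottom of its lane (((value of joint slide_l above 0.052 m and x of coupe in the frame of knob_l above 0.18 m and y of coupe in the frame of van above 0.03 m) or (value of joint slide_r above 0.052 m and x of coupe in the frame of knob_l above 0.18 m and y of coupe in the frame of van below -0.03 m))), for 0.1 s.
2. the slide is let go and runs home by itself, the fingers off it (((value of joint slide_l above 0.006 m and velocity of joint slide_l below -0.06 m/s and contact force between the fingers and slide_l below 0.5 N and y of coupe in the frame of van above 0.03 m) or (value of joint slide_r above 0.006 m and velocity of joint slide_r below -0.06 m/s and contact force between the fingers and slide_r below 0.5 N and y of coupe in the frame of van below -0.03 m))).
At the end, for the whole second after the job is handed in: Both slides are home (within 4 mm), the coupe rests at the bottom of its lane (its centre over 180 mm downhill of the knobs) and the van still waits at the top behind its gate (value of joint each of slide_l, slide_r below 0.004 m and x of coupe in the frame of knob_l above 0.18 m and linear speed of coupe below 0.03 m/s and x of van in the frame of knob_l below -0.05 m); the robot touches nothing.
It fails at once if the slide of the van's lane is moved more than 15 mm ((value of joint slide_r above 0.015 m and y of coupe in the frame of van above 0.03 m) or (value of joint slide_l above 0.015 m and y of coupe in the frame of van below -0.03 m)).
It fails at once if the van is shifted more than 20 mm (distance of van from where it was at the start of the episode above 0.02 m).
It fails at once if the fingers touch one of the cars (contact force between the fingers and coupe above 1 N or contact force between the fingers and van above 1 N).
It also fails if it takes over 34 s, if anything falls off the work surface, if the arm or the gripper's body presses on something with over 40 N, if the wrist force passes 120 N, or if a joint passes its speed limit or range.

## Robot

A 6-joint arm with a two-finger parallel gripper is mounted at the origin on the work surface. World frame = base frame: x ahead of the robot, y to its left, z up, the work surface at z = 0. Lengths are in m, angles in rad, forces in N, time in s.
With the tool pointing down it reaches from about 0.25 to 0.85 m from the base axis. Payload 12.5 kg.
Tool frame: the origin (TCP) lies on the front face of the gripper's body, between the roots of the fingers; the fingertips stand 84 mm ahead of it and the grasp point (between the pads) lies 65 mm ahead of it (r.tip_reach is the distance from the TCP to the fingertips, in m); z points along the fingers, x is the direction in which the jaws open and shut, and the axes are right-handed (so a half turn about z gives the same grasp; the last joint's range is limited). The gripper opens to 93 mm and grips with 3 to 60 N. Pads are 15 mm wide; open, the fingers measure 128 mm over their backs; the gripper's body (75 mm by 188 mm) begins 65 mm behind the grasp point.
Start: joints at [-1.216, 0.351, 1.652, -0, 1.139, -0.085], TCP at [0.234, -0.498, 0.303] pointing down, gripper open.
Joint ranges: [-2.75, 2.75], [-0.79, 2.1], [0.01, 2.65], [-1.57, 4.71], [0.07, 3.14], [-2.87, 2.87]. Speed limits (rad/s): [2.22, 2.22, 2.79, 3.14, 3.14, 3.14].

## Interface

Orientations are given as a unit quaternion [w, x, y, z].
In Python, from workcell import r gives the robot as it stands. Calls block until the motion is done:
- r.movep(position, orientation): joint-space move of the TCP to a pose.
- r.servo_line(position, rot=None, vel=0.15, guard=None): straight line of the TCP; rot=None keeps the orientation; vel is the mean speed in m/s. With guard (N) it stops when the force on the tool has changed by that much, and returns True; else False.
- r.move_joints(angles): joint-space move.
- r.move_gripper(opening, f_grip=None): finger opening in m; f_grip is the grip in N (None keeps the last); returns when the fingers have stopped.
- r.sleep(seconds).
- r.ik(position, orientation): joint angles nearest the present ones, or None.
- r.snapshot(name): name is "scene" or "side" or "wrist"; returns the picture (480x640x3 uint8, red, green, blue); there is no depth.
- r.camera_params(name): a dict with "intrinsics" (3x3 intrinsics, pixels), "distortion" ([k1, k2, p1, p2, k3] as OpenCV has them; the pictures are not rectified), "R" (3x3) and "t" (3): a world point X has camera coordinates R X + t; the wrist camera has in their place "tool_from_camera" (4x4, takes a point from camera to tool coordinates, whose origin is the TCP and whose axes are the tool frame's). Camera axes: x right, y down, z forward; pixel columns grow to the right and rows downward; lengths in m; the calibration is good to about 2 mm. A picture is of the moment at which its call begins: read the wrist's pose just before it. camera_params takes no time and is no camera call.
A pose or a line that the arm cannot do raises r.IKError and nothing moves.
- r.hand_in(): hands the job in, once; it reports no verdict.
Readings, each from a call of its own:
- r.current_time_s(): time.
- r.current_qpos(): joint angles.
- r.current_joint_vel(): joint speeds.
- r.current_effort(): joint torques, N m.
- r.current_tool_pos(): TCP position.
- r.current_eef_rot(): TCP orientation.
- r.current_wrist_force(): force on the tool from outside, world axes, zero at the start.
- r.current_ft_torque(): the same for the moment, N m.
- r.current_gripper_width(): finger opening in m.
Only numpy, scipy, OpenCV 4.12 (cv2) and the standard library are available. Lean on these libraries where they do the work, as an engineer would, in place of code of your own. Each camera call takes 0.05 s, during which the arm holds its last target. There are 200 camera calls.

## Working session

There is one attempt and no reset: what is moved stays moved. The work goes in short steps, each a Python script; the robot and the scene stay as the last script left them, time stands still between calls to the robot, and variables do not carry over. Pictures are saved under pics/ and viewed, about 8 in all and at most 12, crops included, and the job is handed in when it is done.

```bash
mkdir -p pics
python3 - <<'E'
from workcell import r
import cv2
for n in("scene","side"):
    cv2.imwrite(f"pics/{n}0.png",r.snapshot(n)[:,:,::-1])
    p=r.camera_params(n);print(n,p["intrinsics"],p["distortion"],(-p["R"].T@p["t"]),p["R"][2])
print(r.current_time_s(),r.current_eef_rot(),r.current_gripper_width())
E
```

```text
scene [[480.33151805   0.         319.04039628]
 [  0.         480.33151805 237.17345927]
 [  0.           0.           1.        ]] [-0.07971148  0.          0.          0.          0.        ] [0.98843151 0.11809037 0.57013776] [-0.73850255 -0.14806584 -0.65779213]
side [[442.22692393   0.         317.94368662]
 [  0.         442.22692393 246.45694244]
 [  0.           0.           1.        ]] [-0.07378327  0.          0.          0.          0.        ] [ 0.41632682 -0.37742605  0.65470134] [ 0.1246532   0.58801112 -0.79918991]
0.1 [-3.01788500e-04  8.44308904e-01 -5.35856527e-01 -4.07671215e-04] 0.09303000527453029
```

View pics/scene0.png

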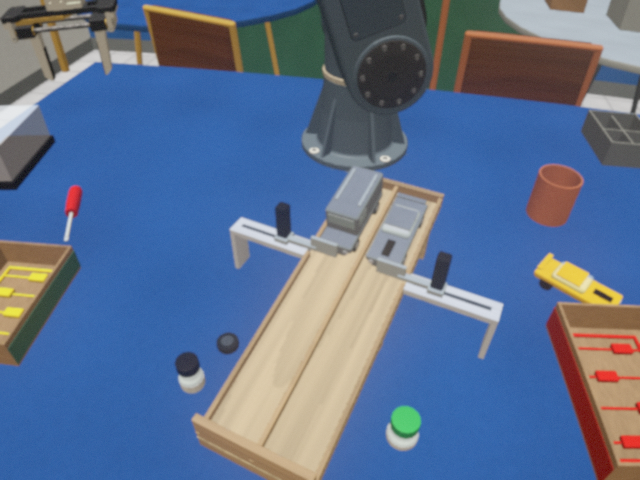

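View pics/side0.png

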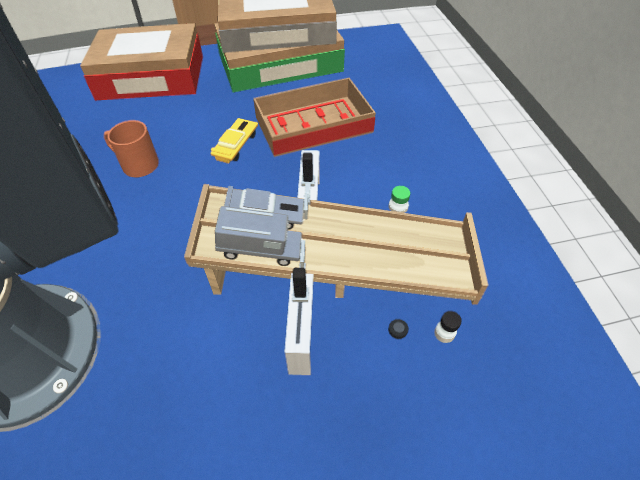

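The side view shows the coupe in the far lane and the van in the near one. The scene camera faces the robot, so the coupe is on the +y side, which is the ramp's left, and its knob is knob_l. That knob is at about (442,270) in scene and (308,165) in side. The van's knob is at (283,220) and (299,283).

```bash
cat > h.py <<'E'
import cv2,numpy as np
from workcell import r
def ray(p,px):
    u=cv2.undistortPoints(np.float64([[px]]),p["intrinsics"],p["distortion"])[0,0]
    d=p["R"].T@np.r_[u,1]; return -p["R"].T@p["t"],d/np.linalg.norm(d)
def cross(a,b):
    (c1,d1),(c2,d2)=a,b
    s=np.linalg.lstsq(np.c_[d1,-d2],c2-c1,rcond=None)[0]
    p,q=c1+s[0]*d1,c2+s[1]*d2
    return (p+q)/2,np.linalg.norm(p-q)
def blob(im,seed):
    m=(im.max(2)<60).astype(np.uint8)
    n,l,st,_=cv2.connectedComponentsWithStats(m)
    x,y=seed; w=l[y-8:y+9,x-8:x+9]; k=np.bincount(w[w>0]).argmax()
    ys,xs=np.nonzero(l==k); return xs,ys,st[k]
E
python3 - <<'E'
from h import *
seeds={"L":{"scene":(442,270),"side":(308,165)},"R":{"scene":(283,220),"side":(299,283)}}
out={}
for k,s in seeds.items():
    rays={}
    for n,sd in s.items():
        im=cv2.imread(f"pics/{n}0.png"); xs,ys,st=blob(im,sd); p=r.camera_params(n)
        t=ys<=ys.min()+2; b=ys>=ys.max()-2
        T=(xs[t].mean(),ys.min()); B=(xs[b].mean(),ys.max()); C=((xs.min()+xs.max())/2,(ys.min()+ys.max())/2)
        print(k,n,st,"top",T,"bot",B)
        rays[n]=[ray(p,q) for q in(T,C,B)]
    for i,nm in enumerate(("top","mid","bot")):
        P,e=cross(rays["scene"][i],rays["side"][i]); out[k,nm]=P; print(k,nm,P.round(4),"miss",round(e,4))
d=out["L","mid"]-out["R","mid"]; print("knob dist",np.linalg.norm(d[:2]),"yaw",np.degrees(np.arctan2(-d[0],d[1])))
E
```

```text
Traceback (most recent call last):
  File "h.py", line 14, in blob
    x,y=seed; w=l[y-8:y+9,x-8:x+9]; k=np.bincount(w[w>0]).argmax()
                                      ~~~~~~~~~~~~~~~~~~~~~~~~~~^^
ValueError: attempt to get argmax of an empty sequence
```

Run:
```python
import cv2
for n,(x,y) in (("scene",(442,270)),("scene",(283,220)),("side",(308,165)),("side",(299,283))):
    im=cv2.imread(f"pics/{n}0.png"); print(n,im.shape,[im[j,x].tolist() for j in range(y-20,y+21,5)],[int(im[y,i].max()) for i in range(x-14,x+15,2)])
```

```text
scene (480, 640, 3) [[159, 99, 66], [75, 60, 63], [74, 63, 61], [65, 51, 49], [64, 54, 54], [71, 56, 57], [65, 55, 51], [77, 67, 62], [176, 167, 160]] [170, 169, 163, 97, 66, 67, 68, 64, 66, 68, 122, 171, 175, 176, 175]
scene (480, 640, 3) [[168, 101, 59], [75, 60, 57], [73, 54, 51], [65, 46, 47], [69, 52, 47], [71, 55, 52], [67, 54, 52], [74, 60, 58], [184, 178, 173]] [173, 172, 175, 144, 76, 69, 68, 69, 65, 68, 86, 155, 175, 176, 174]
side (480, 640, 3) [[42, 46, 149], [226, 197, 175], [56, 54, 55], [35, 33, 33], [36, 33, 34], [29, 29, 31], [33, 33, 34], [35, 32, 34], [231, 223, 211]] [176, 179, 175, 231, 161, 37, 31, 36, 34, 72, 245, 244, 217, 181, 180]
side (480, 640, 3) [[175, 195, 205], [51, 51, 51], [56, 58, 58], [43, 38, 39], [31, 28, 32], [37, 36, 37], [29, 30, 29], [227, 219, 204], [108, 100, 90]] [180, 179, 179, 244, 113, 38, 35, 32, 25, 27, 34, 245, 244, 245, 167]
```

```bash
sed -i 's/<60/<105/' h.py
cat > m.py <<'E'
from h import *
seeds={"L":{"scene":(442,270),"side":(308,165)},"R":{"scene":(283,220),"side":(299,283)}}
out={}
for k,s in seeds.items():
    rays={}
    for n,sd in s.items():
        im=cv2.imread(f"pics/{n}0.png"); xs,ys,st=blob(im,sd); p=r.camera_params(n)
        t=ys<=ys.min()+2; b=ys>=ys.max()-2
        T=(xs[t].mean(),ys.min()); B=(xs[b].mean(),ys.max()); C=((xs.min()+xs.max())/2,(ys.min()+ys.max())/2)
        print(k,n,st,"top",T,"bot",B)
        rays[n]=[ray(p,q) for q in(T,C,B)]
    for i,nm in enumerate(("top","mid","bot")):
        P,e=cross(rays["scene"][i],rays["side"][i]); out[k,nm]=P; print(k,nm,P.round(4),"miss",round(e,4))
d=out["L","mid"]-out["R","mid"]; print("knob dist",np.linalg.norm(d[:2]),"yaw",np.degrees(np.arctan2(-d[0],d[1])))
E
python3 m.py
```

```text
L scene [431 252  20  38 466] top (np.float64(442.9047619047619), np.int64(252)) bot (np.float64(438.46666666666664), np.int64(289))
L side [303 153  10  29 273] top (np.float64(307.0), np.int64(153)) bot (np.float64(307.46153846153845), np.int64(181))
L top [0.5185 0.1853 0.1564] miss 0.0003
L mid [0.5186 0.1876 0.1232] miss 0.0009
L bot [0.5179 0.1907 0.0868] miss 0.002
R scene [276 203  14  34 417] top (np.float64(282.625), np.int64(203)) bot (np.float64(283.0), np.int64(236))
R side [293 268  13  30 356] top (np.float64(298.5), np.int64(268)) bot (np.float64(300.38461538461536), np.int64(297))
R top [ 0.4607 -0.0408  0.1556] miss 0.0012
R mid [ 0.4593 -0.0432  0.1234] miss 0.0003
R bot [ 0.4585 -0.0454  0.0889] miss 0.0026
knob dist 0.2382292962612918 yaw -14.42171285851444
```

The post's middle comes out at z≈0.122, which fits a post from 85 to 150 mm. The rays miss by less than 1 mm, and the ramp yaw is −14.4°. Next I go above the knob and check with the wrist camera.

```bash
cat >> h.py <<'E'
from scipy.spatial.transform import Rotation as Ro
psi=np.radians(-14.4); ex=np.array([np.cos(psi),np.sin(psi),0]); ey=np.array([-np.sin(psi),np.cos(psi),0])
q=Ro.from_matrix(np.c_[ex,-ey,[0,0,-1]]).as_quat()[[3,0,1,2]]
K=np.array([0.5186,0.1876,0.130])
E
python3 - <<'E'
from h import *
print(r.ik(K+[0,0,.20],q), r.ik(K+.06*ey+[0,0,.065],q))
p=r.current_tool_pos(); r.servo_line([p[0],p[1],.36],vel=.2)
r.movep(K+[0,0,.20],q)
r.move_gripper(.06)
R=Ro.from_quat(np.array(r.current_eef_rot())[[1,2,3,0]]).as_matrix();t=np.array(r.current_tool_pos())
im=r.snapshot("wrist");cv2.imwrite("pics/w1.png",im[:,:,::-1])
c=r.camera_params("wrist");M=c["tool_from_camera"];Rc=R@M[:3,:3];tc=R@M[:3,3]+t
p=dict(c,R=Rc.T,t=-Rc.T@tc); print(t,tc,r.current_time_s(),r.current_wrist_force())
for z in(.15,.085):
    X=K*[1,1,0]+[0,0,z];print(z,cv2.projectPoints(X,cv2.Rodrigues(p["R"])[0],p["t"],p["intrinsics"],np.float64(p["distortion"]))[0].ravel())
E
```

```text
[ 2.62680415e-01  3.26586896e-01  1.61554354e+00 -4.44089210e-16
  1.19946221e+00  5.14007827e-01] [ 3.52347861e-01  5.44635965e-01  1.64476767e+00 -4.44089210e-16
  9.52189014e-01  6.03675274e-01]
[0.51858929 0.18761676 0.33000485] [0.53644941 0.25727939 0.4129493 ] 3.9417 [-0.31441986  0.57292457 -0.07470936]
0.15 [317.06185425 245.17325196]
0.085 [317.06461341 226.5277778 ]
```

View pics/w1.png

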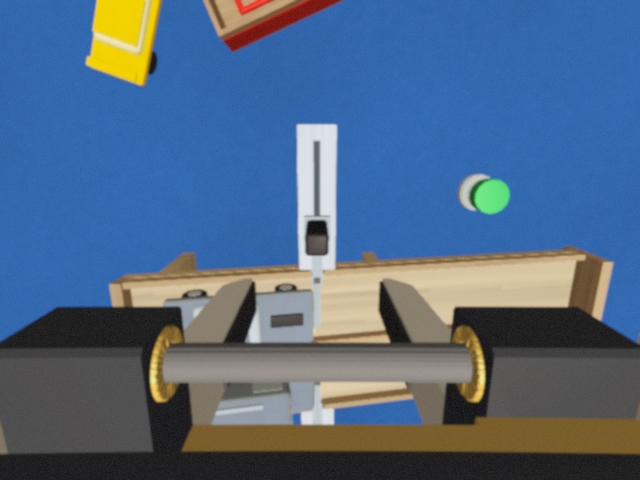

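The wrist view shows the knob top at (317,244), where the prediction was (317,245). The bracket slot runs vertical in the image, so the yaw is right. Next: descend, grip along the lanes, and pull.

Run:
```python
from h import *
print(r.servo_line(K+[0,0,.065],vel=.1,guard=15))
r.move_gripper(.0,f_grip=50); print("w",r.current_gripper_width(),r.current_wrist_force())
f0=np.array(r.current_wrist_force())
print(r.servo_line(K+.060*ey+[0,0,.065],vel=.06,guard=30))
print((np.array(r.current_tool_pos())-K)@ey,"pull",(np.array(r.current_wrist_force())-f0)@ey,r.current_gripper_width())
r.sleep(2)
print("pull",(np.array(r.current_wrist_force())-f0)@ey,r.current_time_s())
cv2.imwrite("pics/side1.png",r.snapshot("side")[:,:,::-1])
```

```text
False
w 0.017757840753636473 [-2.8790607   0.79656103  3.08420107]
False
0.05924661325887998 pull -7.504511636213555 0.017843206114435364
pull -8.1124451358973 9.3333
```

View pics/side1.png

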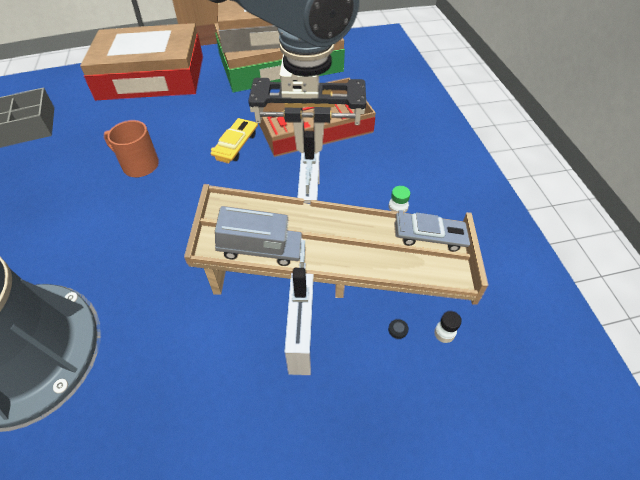

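The coupe stands against the bottom stop (432,230) and the van still waits at (258,235). The knob is held at its end with a pull of about 8 N, so I can let go.

Run:
```python
from h import *
r.move_gripper(.093); r.sleep(.5)
print(r.current_gripper_width(),r.current_wrist_force())
r.servo_line(K+.060*ey+[0,0,.22],vel=.12); r.sleep(.5)
for n in("side","scene"): cv2.imwrite(f"pics/{n}2.png",r.snapshot(n)[:,:,::-1])
for n,s in(("scene",(442,270)),("side",(308,165)),("side",(299,283))):
    try: print(n,blob(cv2.imread(f"pics/{n}2.png"),s)[2])
    except Exception as e: print(n,e)
print(r.current_time_s())
```

```text
0.09287953991130202 [0.46613774 0.65772114 0.46580443]
scene [431 252  20  38 470]
side [303 153  10  29 273]
side [293 268  13  30 358]
13.1833
```

View pics/side2.png

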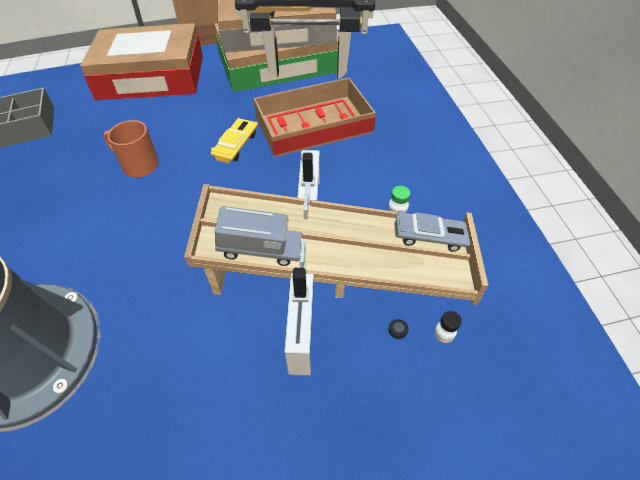

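Both knobs are back at their starting pixels, the coupe is at the bottom (432,230), the van is still waiting (258,235), and the arm is clear.

```bash
python3 -c "
from workcell import r
r.hand_in()"
```

```text
the job is handed in; nothing more can be done
```

The coupe was sent off alone and the job is handed in, at about 13 s on the robot's clock. It was waiting in the left lane. I gripped knob_l along the lanes, pulled it about 59 mm outward (spring force about 8 N) and held it until the coupe stood at the bottom stop. Then I opened the fingers and the slide ran home by itself.

In the last pictures both knobs are back at their starting pixels, the coupe is at the bottom, the van is still behind its gate and the arm is clear. No check failed. The slide's speed on the way home was not measured; I only saw that it had returned.

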